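# Clear the case lid and hold it at its balance point

### The job

We want to screw a lid stay onto the plywood tool case. Roll the round dowel that lies on the shut lid along the lid, without lifting it, into the groove behind the hinge, then take the lid by its front bar and swing it up steadily, a little past upright, to the point where it balances over its hinge and would fall neither way. Finish while still gripping the bar and holding the lid there at rest; do not let the lid drop shut or fall over backwards, keep the dowel in the groove, and leave the other things on the bench where they are.

Things in the scene. Friction and masses are not known exactly. Their poses are not given: they have to be found in the camera images.
- case: Fixed plywood tool case, 300 mm wide (its y), 256 mm deep (its x). Origin on the bench below the middle of the hinge line; its x points from the lid's front (robot side) to the back, z up. Shut lid's top: 110 mm above the bench; the lid spans x = -140 to -2 mm, a fixed strip of the same level x = 2 to 22 mm, then a groove, then a back rail (x = 56 to 116 mm, 120 mm high).
- dowel: Loose plain wooden dowel, 28 mm diameter, 220 mm long, about 95 g, free to roll. Origin at its middle on its axis, axis along its y. It starts on the shut lid, its axis 45 to 95 mm in front of the hinge line, about parallel to it.
- lid (a joint): Lid angle, rad: 0 shut and level, grows as the front rises, 1.57 upright, 2.5 backward stop. The hinge is nearly frictionless: the lid (about 0.7 kg, varies) falls shut below its balance point at 1.82 rad and backwards above it, whatever its mass. Lifting it from shut takes about 3 N at the bar.
- lid_hinge (a point): Point on the hinge line, middle of the lid's width, level with the shut lid's top (110 mm above the bench).
- lid_bar (a point): Middle of the round wooden bar, 12 mm diameter, parallel to the hinge, 40 mm in front of the lid's front edge; turns with the lid. Lid shut: 180 mm in front of the hinge line and 6 mm below it. Two arms, 65 mm either side of the middle, join it to the lid, leaving 118 mm of clear bar.
- lid_balance (a point): Centre of mass of the lid with the wooden parts rack under it; turns with the lid. Lid shut: 75.4 mm in front of the hinge line and 19.3 mm below it. The lid balances when this point is straight above the hinge line, the panel then leaning about 14 degrees backwards past upright.
- groove (a point): Middle of the groove's floor, 39 mm behind the hinge line, 104 mm above the bench; fixed. The groove runs parallel to the hinge over the case's full width, 34 mm wide, open at its ends; its front edge is 6 mm high (strip, level with the lid), its back edge 16 mm (back rail).
Not all that is in view belongs to the job. Several things have the shape of the dowel; the one meant has the colours described above.

How it is judged:
By the outcome, as a careful person would: the job done as asked, in the order asked, and still so for the second after the job is handed in, while the arm keeps its last pose, push and grip.
It also fails if it takes over 51 s, if anything falls off the work surface, if the arm or the gripper's body presses on something with over 40 N, if the wrist force passes 120 N, or if a joint passes its speed limit or range.

### The arm

A 7-joint arm with a two-finger parallel gripper is mounted at the origin on the work surface. World frame = base frame: x ahead of the robot, y to its left, z up, the work surface at z = 0. Lengths are in mm, angles in rad, forces in N, time in s.
With the tool pointing down it reaches from about 400 to 900 mm from the base axis. Payload 5.6 kg.
Tool frame: the origin (TCP) lies midway between the tips of the shut fingers; the grasp point (between the pads) lies 19 mm behind it (tcp_to_grasp is the distance from the TCP to the grasp point, in mm); z points along the fingers, y is the line along which they close (so a half turn about z gives the same grasp; the last joint's range is limited). The gripper opens to 92 mm and grips with 3 to 60 N. Pads are 20 mm wide; open, the fingers measure 128 mm over their backs; the gripper's body (75 mm by 189 mm) begins 69 mm behind the grasp point.
Start: joints at [-1.213, 0.468, -0.012, 1.603, 0.006, 1.071, -0.056], TCP at [253.641, 598.477, 214.592] pointing down, gripper open.
Joint ranges: [-2.53, 2.53], [-0.31, 2.02], [-1.57, 1.55], [0.28, 2.44], [-1.29, 4.43], [0.15, 1.84], [-2.92, 2.92]. Speed limits (rad/s): [2.57, 2.57, 3.14, 3.14, 3.14, 3.14, 3.14].

### API

Orientations are given as a rotation vector (axis times angle).
In Python, from plant import * gives the robot as it stands. The module is installed in compiled form; this text tells all that it offers.
- The arm moves only by the shell command python3 -m inch 'ROWS' [FORCE]. ROWS is JSON, a list of rows, each an object of numbers: "jaw": the closure, from -1 (fully open) to 1 (shut); "tx", "ty", "tz": the shift along the tool's x, y, z scaled (see below); "spin": the turn about the tool's z scaled (see below). A call has 1 to 5 rows; each row shifts and turns the commanded pose from where the row before left it, along the tool's axes as they then stand; what a row does not reach is not made up. The controller multiplies each number of a shift by 0.05 m and each number of a turn by 90 degrees. A row lasts 1/12 s, in which the tool goes at most 41.7 mm and 7.16 degrees, less where a joint would pass 70% of its speed; a pose out of reach is approached as far as the arm can. A call with a number of a shift or a turn outside -1 to 1 is refused whole. A call with a gripper value outside its range is refused whole. The fingers move at their own pace and stop on an object; FORCE is the grip in N (left out, the last holds). Time passes only in rows, so rows that do not move let the fingers close. It gives the time, the measured TCP pose, the force, the opening and the grip force at its end, in the units of the state.
- read_state(): the state, without advancing time (a new reading comes with each control period).
- get_image(name): name is "scene" or "top" or "wrist"; returns (picture, depth): 420x560x3 uint8, red, green, blue; 420x560 float32, mm along the optical axis (not along the pixel's ray), 0 where there is no reading.
- camera_params(name): a dict with "intrinsics" (3x3 intrinsics, pixels), "R" (3x3) and "t" (3): a world point X has camera coordinates R X + t; the wrist camera has in their place "T_tool_cam" (4x4, takes a point from camera to tool coordinates, whose origin is the TCP and whose axes are the flange's). Camera axes: x right, y down, z forward; pixel columns grow to the right and rows downward; lengths in mm; the calibration is good to about 2 mm. A picture is of the moment at which its call begins: read the wrist's pose just before it. camera_params takes no time and is no camera call.
- sign_off(): hands the job in; it is judged then, once.
The state is a dict: "clock": time; "q": joint angles; "dq": joint speeds; "tau": joint torques, N m; "position": TCP position; "tool_rot": TCP orientation; "ft_force": force on the tool from outside, world axes, zero at the start; "moment": the same for the moment, N m; "gripper_width": finger opening in mm; "grip_force": force on a finger pad.
Only numpy, scipy, OpenCV 4.12 (cv2) and the standard library are available. Lean on these libraries where they do the work, as an engineer would, in place of code of your own. Each camera call takes 0.05 s, during which the arm holds its last target. There are 200 camera calls.

## Working session

There is one attempt and no reset: what is moved stays moved. The work goes in short steps, Python scripts to look and compute and a shell command to move; the robot and the scene stay as the last step left them, time stands still between calls to the robot, and variables do not carry over. Pictures are saved under pics/ and viewed, at most 10 in all, crops included, and the job is handed in when it is done.

```bash
mkdir -p pics; ls
python3 - <<'E'
from plant import *
import cv2,numpy as np
s=read_state();print({k:np.round(v,3).tolist() for k,v in s.items()})
for n in("scene","top"):
    p,d=get_image(n);cv2.imwrite(f"pics/{n}0.png",p[:,:,::-1]);np.save(f"{n}_d.npy",d);c=camera_params(n);print(n,{k:np.round(v,3).tolist() for k,v in c.items()})
E
```

```text
pics
{'clock': 0.0, 'q': [-1.213, 0.468, -0.012, 1.604, 0.006, 1.071, -0.056], 'dq': [0.003, -0.001, 0.001, 0.001, -0.001, 0.001, 0.0], 'tau': [0.001, -52.058, -0.012, -24.373, -0.057, 0.018, 0.0], 'position': [253.417, 597.924, 213.64], 'tool_rot': [-0.625, -3.078, 0.003], 'ft_force': [-0.038, 0.349, 0.27], 'moment': [-0.015, -0.038, -0.025], 'grip_force': 0.0, 'gripper_width': 92.069}
scene {'intrinsics': [[434.558, 0.0, 273.493], [0.0, 434.558, 211.084], [0.0, 0.0, 1.0]], 'R': [[-0.645, 0.764, 0.006], [0.469, 0.402, -0.786], [-0.603, -0.505, -0.618]], 't': [354.578, -136.771, 1196.778]}
top {'intrinsics': [[421.747, 0.0, 272.464], [0.0, 421.747, 213.006], [0.0, 0.0, 1.0]], 'R': [[0.001, -1.0, -0.02], [-0.993, 0.001, -0.119], [0.119, 0.02, -0.993]], 't': [-8.379, 473.447, 999.124]}
```

View pics/top0.png

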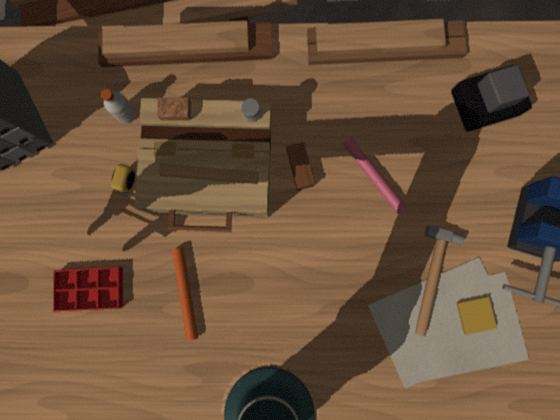

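View pics/scene0.png

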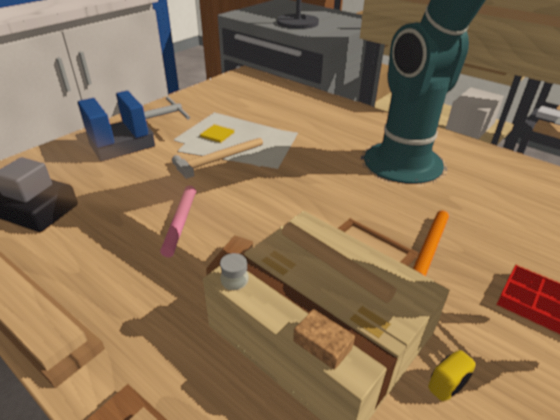

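The top view shows the case at about (205,160), the bar at (200,220) with its arms at columns 170 and 231, the groove near row 133, and the dowel at (210,171). The cork block and metal cap stand on the back rail. I'll measure these from a crop.

```bash
cat > h.py <<'E'
from plant import *
import cv2,numpy as np
def pts(name,d):
    c=camera_params(name);K,R,t=[np.array(c[k]) for k in("intrinsics","R","t")]
    v,u=np.mgrid[:420,:560]
    P=np.stack([(u-K[0,2])/K[0,0]*d,(v-K[1,2])/K[1,1]*d,d],-1)
    return (P-t)@R
def proj(name,X):
    c=camera_params(name);K,R,t=[np.array(c[k]) for k in("intrinsics","R","t")]
    p=(K@(R@np.array(X,float).T+t[:,None])).T;return p[:,:2]/p[:,2:]
def st():
    s=read_state();print({k:np.round(s[k],3).tolist() for k in("clock","position","tool_rot","q","ft_force","gripper_width","grip_force")});return s
E
python3 - <<'E'
from h import *
d=np.load("top_d.npy");W=pts("top",d)
im=cv2.imread("pics/top0.png")
cv2.imwrite("pics/crop.png",cv2.convertScaleAbs(cv2.resize(im[85:245,85:325],None,fx=3.3,fy=3.3,interpolation=cv2.INTER_CUBIC),alpha=1.6))
for u in(165,185,200,215,230,250): print(u,[tuple(np.round(W[v,u]).astype(int)) for v in (105,120,128,134,138,142,150,160,170,172,180,200,210,218,222,228)])
z=W[...,2];box=np.zeros_like(z,bool);box[140:216,130:280]=1
m=(z>126)&box;P=W[m];print("dowel",m.sum(),P.min(0),P.max(0))
q=P[:,:2];mu=q.mean(0);a=np.linalg.svd(q-mu,full_matrices=0)[2][0];s=(q-mu)@a;print(mu,a,s.min(),s.max())
E
```

```text
165 [(np.int64(702), np.int64(229), np.int64(149)), (np.int64(676), np.int64(235), np.int64(123)), (np.int64(664), np.int64(240), np.int64(102)), (np.int64(649), np.int64(239), np.int64(105)), (np.int64(641), np.int64(240), np.int64(99)), (np.int64(628), np.int64(237), np.int64(111)), (np.int64(610), np.int64(237), np.int64(109)), (np.int64(586), np.int64(236), np.int64(109)), (np.int64(557), np.int64(228), np.int64(136)), (np.int64(552), np.int64(227), np.int64(136)), (np.int64(540), np.int64(235), np.int64(108)), (np.int64(494), np.int64(233), np.int64(110)), (np.int64(473), np.int64(236), np.int64(96)), (np.int64(464), np.int64(262), np.int64(2)), (np.int64(454), np.int64(262), np.int64(0)), (np.int64(439), np.int64(261), np.int64(1))]
185 [(np.int64(701), np.int64(184), np.int64(148)), (np.int64(674), np.int64(188), np.int64(127)), (np.int64(663), np.int64(193), np.int64(104)), (np.int64(650), np.int64(194), np.int64(99)), (np.int64(640), np.int64(193), np.int64(102)), (np.int64(628), np.int64(191), np.int64(110)), (np.int64(613), np.int64(193), np.int64(98)), (np.int64(586), np.
[... 2880 characters left out ...]
100)), (np.int64(628), np.int64(42), np.int64(107)), (np.int64(609), np.int64(42), np.int64(108)), (np.int64(585), np.int64(41), np.int64(110)), (np.int64(562), np.int64(41), np.int64(110)), (np.int64(552), np.int64(39), np.int64(133)), (np.int64(534), np.int64(39), np.int64(133)), (np.int64(493), np.int64(41), np.int64(110)), (np.int64(471), np.int64(40), np.int64(109)), (np.int64(352), np.int64(-29), np.int64(1048)), (np.int64(454), np.int64(48), np.int64(-1)), (np.int64(439), np.int64(48), np.int64(-1))]
dowel 1231 [351.66664828 -29.43265785 126.05251629] [ 572.34678532  242.61419597 1047.82405723]
[540.87501752 125.35213464] [-0.36872121 -0.92954003] -119.11477245791221 213.6438000803916
```

View pics/crop.png

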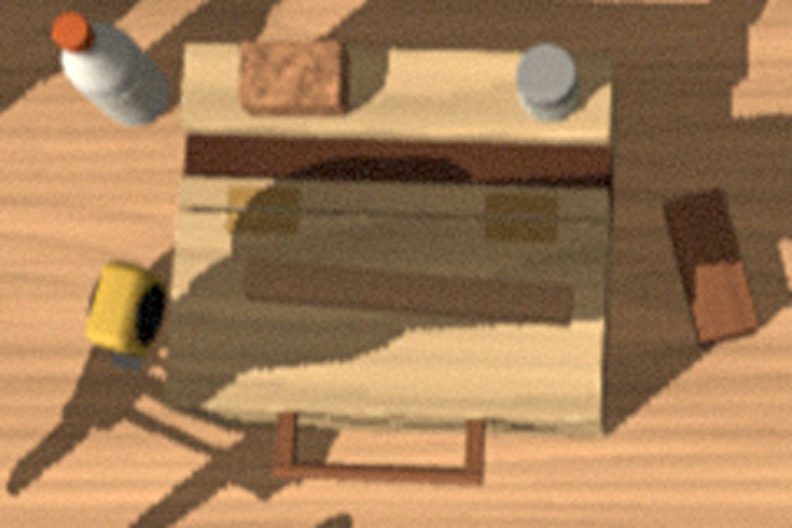

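The crop shows the dowel from (246,280) to (573,305), the hinge line from (182,208) to (610,216), and the groove edges at rows 136–180. The bar runs from (274,468) to (484,480). Next I'll cast rays to get the metric layout.

Run:
```python
from h import *
d=np.load("top_d.npy");W=pts("top",d)
c=camera_params("top");K,R,t=[np.array(c[k]) for k in("intrinsics","R","t")]
def ray(cp,z):
    u,v=np.array(cp)/3.3+85-.35; dr=R.T@np.linalg.solve(K,[u,v,1]);o=-R.T@t;return (o+dr*(z-o[2])/dr[2])
for n,p,z in [("hingeL",(182,208),110),("hingeR",(610,216),110),("grooveBackL",(187,136),120),("gBR",(612,147),120),("gFL",(183,179),110),("gFR",(610,186),110),
 ("barL",(274,469),110),("barR",(484,480),110),("dowL",(246,279),124),("dowR",(574,304),124),("railL",(187,42),120),("railR",(612,52),120),("lidFR",(603,435),110),("lidFL",(167,405),110),("bottle",(110,70),60),("yel",(125,310),40)]: print(n,np.round(ray(p,z),1))
z=W[...,2];v,u=np.mgrid[:420,:560]
for n,m in [("dowel",(z>121)&(z<145)&(v>155)&(v<190)&(u>150)&(u<265)),("bar",(z>95)&(z<125)&(v>222)&(v<236)&(u>160)&(u<240))]:
    P=W[m];k=np.polyfit(P[:,1],P[:,0],1);print(n,m.sum(),P.mean(0),"dx/dy",k,P[:,1].min(),P[:,1].max(),np.median(P[:,2]))
s=read_state();rv=np.array(s["tool_rot"]);print(cv2.Rodrigues(rv)[0].round(3))
```

```text
hingeL [615.2 294.9 110. ]
hingeR [608.2  -3.2 110. ]
grooveBackL [663.6 290.  120. ]
gBR [654.1  -4.7 120. ]
gFL [636. 295. 110.]
gFR [629.5  -3.1 110. ]
barL [432.9 224.9 110. ]
barR [425.3  81.8 110. ]
dowL [561.5 244.3 124. ]
dowR [543.4  20.7 124. ]
railL [731.4 292.6 120. ]
railR [722.1  -4.6 120. ]
lidFR [455.9   1.3 110. ]
lidFL [476.9 299.9 110. ]
bottle [734.7 370.2  60. ]
yel [557.4 358.7  40. ]
dowel 1233 [548.37560363 132.21416297 133.78233195] dx/dy [8.55680545e-02 5.37062295e+02] 21.81395044134988 244.09207620051566 134.580358303795
bar 374 [430.43031074 153.36632192 107.46859859] dx/dy [2.04332823e-02 4.27296533e+02] 83.43401011643452 225.4048813678479 107.82897073131582
[[-0.921  0.39  -0.001]
 [ 0.39   0.921 -0.002]
 [-0.    -0.002 -1.   ]]
```

```bash
python3 -m inch '[{"jaw":-1,"spin":-0.079},{"jaw":-1,"spin":-0.079},{"jaw":-1,"spin":-0.079},{"jaw":-1,"tz":0}]'; python3 -c "
from h import *
s=st();print(cv2.Rodrigues(s['tool_rot'])[0].round(3))"
```

```text
{'clock': 0.1, 'position': [253.448, 597.964, 213.727], 'tool_rot': [-0.625, -3.078, 0.003], 'q': [-1.213, 0.468, -0.012, 1.604, 0.006, 1.071, -0.056], 'ft_force': [0.097, -0.182, 0.111], 'gripper_width': 91.314, 'grip_force': 0.0}
[[-0.921  0.39  -0.001]
 [ 0.39   0.921 -0.002]
 [-0.    -0.002 -1.   ]]validation failed for argument at $[0]...
```

```bash
python3 -m inch '[{"jaw":-1,"tx":0,"ty":0,"tz":0,"spin":-0.079},{"jaw":-1,"tx":0,"ty":0,"tz":0,"spin":-0.079},{"jaw":-1,"tx":0,"ty":0,"tz":0,"spin":-0.079},{"jaw":-1,"tx":0,"ty":0,"tz":0,"spin":0}]'; python3 -c "
from h import *
s=st();print(cv2.Rodrigues(s['tool_rot'])[0].round(3))"
```

```text
clock: 0.43
position: [253.5, 598.1, 214.0]
tool_rot: [-0.04, -3.141, 0.001]
ft_force: [-0.1, -0.4, 0.3]
gripper_width: 91.8
grip_force: 0.0
{'clock': 0.433, 'position': [253.515, 598.135, 214.015], 'tool_rot': [-0.04, -3.141, 0.001], 'q': [-1.155, 0.472, -0.091, 1.599, 0.047, 1.074, 0.287], 'ft_force': [-0.109, -0.391, 0.35], 'gripper_width': 91.765, 'grip_force': 0.0}
[[-1.     0.026 -0.001]
 [ 0.026  1.    -0.001]
 [ 0.001 -0.001 -1.   ]]
```

```bash
python3 -m inch '[{"jaw":-1,"tx":-0.36,"ty":-0.65,"tz":0,"spin":0},{"jaw":-1,"tx":-0.36,"ty":-0.65,"tz":0,"spin":0},{"jaw":-1,"tx":-0.36,"ty":-0.65,"tz":0,"spin":0},{"jaw":-1,"tx":-0.36,"ty":-0.65,"tz":0,"spin":0},{"jaw":-1,"tx":-0.36,"ty":-0.65,"tz":0,"spin":0}]'
python3 -m inch '[{"jaw":-1,"tx":-0.36,"ty":-0.65,"tz":0,"spin":0},{"jaw":-1,"tx":-0.36,"ty":-0.65,"tz":0,"spin":0},{"jaw":-1,"tx":-0.36,"ty":-0.65,"tz":0,"spin":0},{"jaw":-1,"tx":-0.36,"ty":-0.65,"tz":0,"spin":0},{"jaw":-1,"tx":-0.36,"ty":-0.65,"tz":0,"spin":0}]'
python3 -m inch '[{"jaw":-1,"tx":-0.36,"ty":-0.65,"tz":0,"spin":0},{"jaw":-1,"tx":-0.36,"ty":-0.65,"tz":0,"spin":0},{"jaw":-1,"tx":-0.36,"ty":-0.65,"tz":0,"spin":0},{"jaw":-1,"tx":-0.36,"ty":-0.65,"tz":0,"spin":0},{"jaw":-1,"tx":0,"ty":0,"tz":0,"spin":0}]'
python3 -m inch '[{"jaw":-1,"tx":0,"ty":0,"tz":0,"spin":0}]'; python3 -c "
from h import *
s=st();print(cv2.Rodrigues(s['tool_rot'])[0].round(3))"
```

```text
clock: 0.85
position: [339.4, 431.7, 214.4]
tool_rot: [-0.051, -3.141, 0.0]
ft_force: [0.7, 0.3, -1.1]
gripper_width: 92.0
grip_force: 0.0
clock: 1.27
position: [424.7, 266.7, 214.7]
tool_rot: [0.051, 3.141, 0.001]
ft_force: [0.7, -0.8, 0.5]
gripper_width: 91.6
grip_force: 0.0
clock: 1.68
position: [495.5, 128.7, 214.8]
tool_rot: [0.068, 3.139, -0.005]
ft_force: [-0.2, -0.2, -0.3]
gripper_width: 91.9
grip_force: 0.0
clock: 1.77
position: [493.2, 134.2, 214.5]
tool_rot: [-0.058, -3.141, 0.0]
ft_force: [-1.4, -0.2, 0.4]
gripper_width: 91.8
grip_force: 0.0
{'clock': 1.767, 'position': [493.184, 134.229, 214.482], 'tool_rot': [-0.058, -3.141, 0.0], 'q': [-0.453, 0.231, 0.141, 1.947, -0.039, 0.966, 1.24], 'ft_force': [-1.363, -0.176, 0.383], 'gripper_width': 91.757, 'grip_force': 0.0}
[[-0.999  0.037 -0.   ]
 [ 0.037  0.999 -0.   ]
 [ 0.    -0.    -1.   ]]
```

```bash
python3 -m inch '[{"jaw":-1,"tx":0,"ty":0,"tz":0.6,"spin":0},{"jaw":-1,"tx":0,"ty":0,"tz":0.6,"spin":0},{"jaw":-1,"tx":0,"ty":0,"tz":0.4,"spin":0},{"jaw":-1,"tx":0,"ty":0,"tz":0.3,"spin":0},{"jaw":-1,"tx":0,"ty":0,"tz":0,"spin":0}]'
python3 - <<'E'
from h import *
st();p,d=get_image("wrist");cv2.imwrite("pics/w1.png",p[:,:,::-1])
E
```

```text
clock: 2.18
position: [489.5, 137.4, 116.6]
tool_rot: [-0.044, -3.135, 0.003]
ft_force: [0.4, -0.1, -0.3]
gripper_width: 91.7
grip_force: 0.0
{'clock': 2.183, 'position': [489.526, 137.423, 116.561], 'tool_rot': [-0.044, -3.135, 0.003], 'q': [-0.444, 0.366, 0.126, 2.03, -0.066, 0.756, 1.265], 'ft_force': [0.387, -0.089, -0.346], 'gripper_width': 91.701, 'grip_force': 0.0}
```

View pics/w1.png

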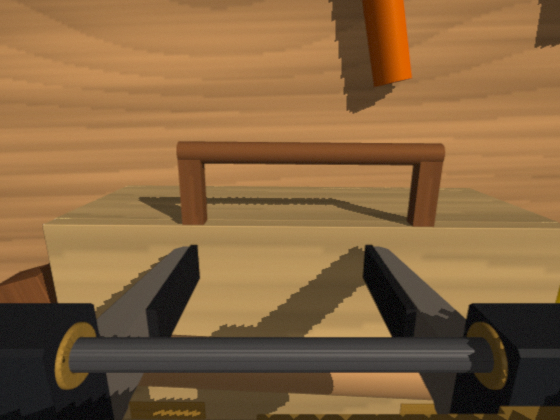

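The wrist view, which looks back toward the robot, shows both fingers over the lid at about columns 190 and 370. The bar is at row 152, and the dowel is just visible at row 383. I'll push it slowly with both fingers.

```bash
python3 -m inch '[{"jaw":-1,"tx":-0.2,"ty":0,"tz":0,"spin":0},{"jaw":-1,"tx":-0.15,"ty":0,"tz":0,"spin":0},{"jaw":-1,"tx":-0.1,"ty":0,"tz":0,"spin":0},{"jaw":-1,"tx":-0.08,"ty":0,"tz":0,"spin":0},{"jaw":-1,"tx":-0.08,"ty":0,"tz":0,"spin":0}]'
python3 -m inch '[{"jaw":-1,"tx":-0.08,"ty":0,"tz":0,"spin":0},{"jaw":-1,"tx":-0.08,"ty":0,"tz":0,"spin":0},{"jaw":-1,"tx":-0.08,"ty":0,"tz":0,"spin":0},{"jaw":-1,"tx":-0.08,"ty":0,"tz":0,"spin":0},{"jaw":-1,"tx":-0.08,"ty":0,"tz":0,"spin":0}]'
python3 -m inch '[{"jaw":-1,"tx":-0.08,"ty":0,"tz":0,"spin":0},{"jaw":-1,"tx":-0.08,"ty":0,"tz":0,"spin":0},{"jaw":-1,"tx":-0.08,"ty":0,"tz":0,"spin":0},{"jaw":-1,"tx":-0.08,"ty":0,"tz":0,"spin":0},{"jaw":-1,"tx":-0.08,"ty":0,"tz":0,"spin":0}]'
python3 - <<'E'
from h import *
st();p,d=get_image("scene");cv2.imwrite("pics/s1.png",p[:,:,::-1]);
d=get_image("top")[1];W=pts("top",d);z=W[...,2]
print([np.round(W[v,u]).astype(int).tolist() for u in(165,250) for v in range(122,172,3)])
E
```

```text
clock: 2.65
position: [524.1, 135.6, 120.2]
tool_rot: [0.046, 3.14, 0.001]
ft_force: [-0.2, 0.4, -0.4]
gripper_width: 91.9
grip_force: 0.0
clock: 3.07
position: [543.3, 135.0, 119.6]
tool_rot: [-0.045, -3.141, 0.0]
ft_force: [-0.0, -0.1, 0.7]
gripper_width: 92.0
grip_force: 0.0
clock: 3.48
position: [563.4, 134.4, 119.6]
tool_rot: [0.045, 3.141, -0.0]
ft_force: [0.7, 0.5, -0.1]
gripper_width: 92.0
grip_force: 0.0
{'clock': 3.483, 'position': [563.411, 134.418, 119.578], 'tool_rot': [0.045, 3.141, -0.0], 'q': [-0.397, 0.463, 0.135, 1.865, -0.082, 0.819, 1.322], 'ft_force': [0.73, 0.463, -0.079], 'gripper_width': 91.957, 'grip_force': 0.044}
[[528, 116, 538], [522, 115, 543], [516, 113, 549], [511, 111, 555], [505, 109, 561], [500, 108, 564], [495, 106, 571], [490, 105, 575], [486, 104, 578], [480, 102, 584], [476, 101, 587], [471, 99, 593], [467, 99, 595], [463, 97, 599], [458, 95, 606], [454, 95, 608], [352, -29, 1048], [669, 41, 127], [664, 41, 119], [662, 42, 104], [656, 42, 101], [649, 42, 101], [641, 42, 103], [634, 42, 102], [625, 42, 109], [619, 42, 108], [611, 41, 110], [607, 42, 97], [591, 40, 134], [584, 39, 134], [577, 39, 134], [571, 40, 129], [570, 41, 108], [563, 41, 106]]
```

View pics/s1.png

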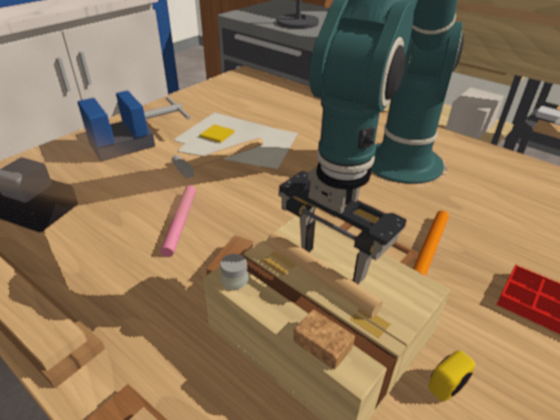

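The scene view shows both fingers behind the dowel, which is square to the hinge, near (345,285), and short of the groove. The push continues.

```bash
python3 -m inch '[{"jaw":-1,"tx":-0.08,"ty":0,"tz":0,"spin":0},{"jaw":-1,"tx":-0.08,"ty":0,"tz":0,"spin":0},{"jaw":-1,"tx":-0.08,"ty":0,"tz":0,"spin":0},{"jaw":-1,"tx":-0.08,"ty":0,"tz":0,"spin":0},{"jaw":-1,"tx":-0.08,"ty":0,"tz":0,"spin":0}]'
python3 -m inch '[{"jaw":-1,"tx":-0.08,"ty":0,"tz":0,"spin":0},{"jaw":-1,"tx":-0.08,"ty":0,"tz":0,"spin":0},{"jaw":-1,"tx":-0.08,"ty":0,"tz":0,"spin":0},{"jaw":-1,"tx":-0.08,"ty":0,"tz":0,"spin":0},{"jaw":-1,"tx":-0.08,"ty":0,"tz":0,"spin":0}]'
python3 -m inch '[{"jaw":-1,"tx":-0.08,"ty":0,"tz":0,"spin":0},{"jaw":-1,"tx":-0.08,"ty":0,"tz":0,"spin":0},{"jaw":-1,"tx":-0.08,"ty":0,"tz":0,"spin":0},{"jaw":-1,"tx":-0.08,"ty":0,"tz":0,"spin":0},{"jaw":-1,"tx":0,"ty":0,"tz":0,"spin":0}]'
python3 - <<'E'
from h import *
st();p,d=get_image("scene");cv2.imwrite("pics/s2.png",cv2.resize(p[180:420,150:480,::-1],None,fx=2.2,fy=2.2));
W=pts("scene",d);d=get_image("top")[1];W=pts("top",d);z=W[...,2]
print([np.round(W[v,u]).astype(int).tolist() for u in(165,245,255) for v in range(122,160,3)])
E
```

```text
clock: 4.0
position: [583.5, 133.8, 119.6]
tool_rot: [0.045, 3.141, 0.0]
ft_force: [0.3, -0.3, 0.6]
gripper_width: 92.2
grip_force: 0.0
clock: 4.42
position: [603.4, 133.3, 119.6]
tool_rot: [0.045, 3.141, -0.0]
ft_force: [1.0, 0.5, 0.4]
gripper_width: 92.2
grip_force: 0.0
clock: 4.83
position: [619.9, 132.7, 119.6]
tool_rot: [0.045, 3.141, -0.0]
ft_force: [0.4, -0.1, 0.6]
gripper_width: 91.7
grip_force: 0.0
{'clock': 4.833, 'position': [619.866, 132.693, 119.624], 'tool_rot': [0.045, 3.141, -0.0], 'q': [-0.366, 0.544, 0.139, 1.728, -0.093, 0.876, 1.354], 'ft_force': [0.409, -0.06, 0.639], 'gripper_width': 91.741, 'grip_force': 0.0}
[[508, 100, 595], [503, 99, 600], [499, 97, 603], [494, 97, 606], [490, 95, 611], [485, 94, 614], [481, 93, 617], [476, 92, 621], [472, 91, 625], [468, 90, 628], [464, 88, 633], [460, 87, 636], [456, 86, 639], [627, 41, 249], [620, 41, 250], [615, 41, 249], [609, 41, 247], [603, 41, 249], [597, 41, 248], [590, 41, 250], [586, 41, 243], [619, 53, 108], [612, 53, 108], [608, 54, 93], [597, 53, 109], [590, 53, 111], [672, 30, 118], [664, 30, 120], [654, 29, 128], [648, 29, 125], [641, 29, 128], [635, 29, 124], [635, 31, 102], [625, 30, 111], [618, 30, 110], [611, 30, 109], [608, 31, 96], [597, 30, 111], [590, 30, 110]]
```

View pics/s2.png

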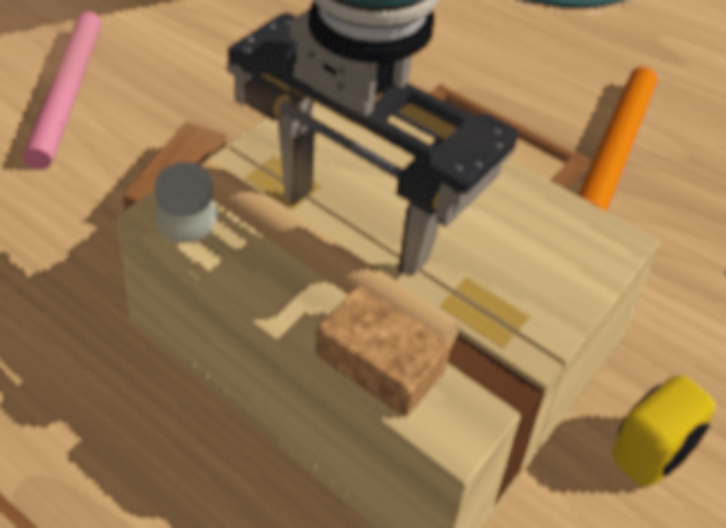

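The dowel now lies in the groove between the strip and the back rail; in the crop it runs from about (240,200) to (450,330). Next: retreat, raise, go over the bar, and turn 90°.

```bash
python3 -m inch '[{"jaw":-1,"tx":0.2,"ty":0,"tz":0,"spin":0},{"jaw":-1,"tx":0,"ty":0,"tz":-0.6,"spin":0},{"jaw":-1,"tx":0,"ty":0,"tz":-0.6,"spin":0},{"jaw":-1,"tx":0,"ty":0,"tz":-0.6,"spin":0},{"jaw":-1,"tx":0,"ty":0,"tz":0,"spin":0}]'
python3 -m inch '[{"jaw":0.35,"tx":0.7,"ty":0.05,"tz":0,"spin":0},{"jaw":0.35,"tx":0.7,"ty":0.05,"tz":0,"spin":0},{"jaw":0.35,"tx":0.7,"ty":0.05,"tz":0,"spin":0},{"jaw":0.35,"tx":0.7,"ty":0.05,"tz":0,"spin":0},{"jaw":0.35,"tx":0.7,"ty":0,"tz":0,"spin":0}]'
python3 -m inch '[{"jaw":0.35,"tx":0,"ty":0,"tz":0,"spin":0.0761},{"jaw":0.35,"tx":0,"ty":0,"tz":0,"spin":0.0761},{"jaw":0.35,"tx":0,"ty":0,"tz":0,"spin":0.0761},{"jaw":0.35,"tx":0,"ty":0,"tz":0,"spin":0.0761},{"jaw":0.35,"tx":0,"ty":0,"tz":0,"spin":0.0761}]'
python3 -m inch '[{"jaw":0.35,"tx":0,"ty":0,"tz":0,"spin":0.0761},{"jaw":0.35,"tx":0,"ty":0,"tz":0,"spin":0.0761},{"jaw":0.35,"tx":0,"ty":0,"tz":0,"spin":0.0761},{"jaw":0.35,"tx":0,"ty":0,"tz":0,"spin":0.0761},{"jaw":0.35,"tx":0,"ty":0,"tz":0,"spin":0.0761}]'
python3 -m inch '[{"jaw":0.35,"tx":0,"ty":0,"tz":0,"spin":0.0761},{"jaw":0.35,"tx":0,"ty":0,"tz":0,"spin":0.0761},{"jaw":0.35,"tx":0,"ty":0,"tz":0,"spin":0.0761},{"jaw":0.35,"tx":0,"ty":0,"tz":0,"spin":0},{"jaw":0.35,"tx":0,"ty":0,"tz":0,"spin":0}]'
python3 - <<'E'
from h import *
s=st();Rt=cv2.Rodrigues(s['tool_rot'])[0];print(Rt.round(3))
p,d=get_image("wrist");cv2.imwrite("pics/w2.png",p[:,:,::-1])
T=np.array(camera_params("wrist")["T_tool_cam"]);K=np.array(camera_params("wrist")["intrinsics"])
v,u=np.mgrid[:420,:560]
P=np.stack([(u-K[0,2])/K[0,0]*d,(v-K[1,2])/K[1,1]*d,d],-1)
W=(P@T[:3,:3].T+T[:3,3])@Rt.T+s['position']
m=(d>0)&(W[...,0]<450)&(W[...,0]>405)&(W[...,2]>95)&(W[...,2]<120)&(W[...,1]>60)&(W[...,1]<250)
Q=W[m];print(m.sum(),Q.mean(0),Q.min(0),Q.max(0),np.polyfit(Q[:,1],Q[:,0],1))
E
```

```text
clock: 5.35
position: [612.2, 133.9, 216.1]
tool_rot: [0.045, 3.131, 0.005]
ft_force: [1.2, 0.8, -0.2]
gripper_width: 92.0
grip_force: 0.0
clock: 5.77
position: [432.3, 148.4, 209.2]
tool_rot: [-0.044, -3.141, -0.0]
ft_force: [-0.0, 0.6, 0.0]
gripper_width: 60.5
grip_force: 0.0
clock: 6.18
position: [433.9, 148.1, 209.5]
tool_rot: [-0.976, -2.986, -0.0]
ft_force: [-0.3, -0.4, -0.5]
gripper_width: 30.2
grip_force: 0.0
clock: 6.6
position: [434.0, 148.1, 209.4]
tool_rot: [-1.812, -2.566, 0.0]
ft_force: [-0.2, -0.1, 0.6]
gripper_width: 29.8
grip_force: 0.0
clock: 7.02
position: [434.0, 148.2, 209.5]
tool_rot: [-2.23, -2.212, 0.0]
ft_force: [0.7, 0.1, 0.8]
gripper_width: 30.0
grip_force: 0.0
{'clock': 7.017, 'position': [434.04, 148.171, 209.459], 'tool_rot': [-2.23, -2.212, 0.0], 'q': [-0.639, 0.143, 0.261, 2.073, -0.046, 0.931, -0.362], 'ft_force': [0.745, 0.146, 0.786], 'gripper_width': 29.975, 'grip_force': 0.0}
[[ 0.008  1.    -0.   ]
 [ 1.    -0.008 -0.   ]
 [-0.    -0.    -1.   ]]
2728 [434.41931332 156.96089372 108.0424319 ] [424.83892905  82.70278439  97.79881559] [449.9955608  225.18861658 111.58191984] [1.83393881e-02 4.31540747e+02]
```

View pics/w2.png

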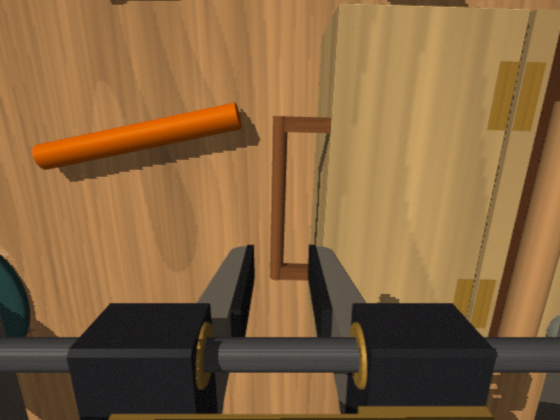

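The wrist view shows the bar at columns 272–286, rows 118–280, between the finger lines, and the dowel in the groove at the right edge. I'll make a small correction, lower, and grip.

```bash
python3 -m inch '[{"jaw":0.35,"tx":0.08,"ty":-0.06,"tz":0.6,"spin":0.01},{"jaw":0.35,"tx":0,"ty":0,"tz":0.6,"spin":0},{"jaw":0.35,"tx":0,"ty":0,"tz":0.6,"spin":0},{"jaw":0.35,"tx":0,"ty":0,"tz":0.4,"spin":0},{"jaw":0.35,"tx":0,"ty":0,"tz":0.28,"spin":0}]'
python3 -m inch '[{"jaw":0.35,"tx":0,"ty":0,"tz":0,"spin":0},{"jaw":0.35,"tx":0,"ty":0,"tz":0,"spin":0}]'
python3 -m inch '[{"jaw":1,"tx":0,"ty":0,"tz":0,"spin":0},{"jaw":1,"tx":0,"ty":0,"tz":0,"spin":0},{"jaw":1,"tx":0,"ty":0,"tz":0,"spin":0},{"jaw":1,"tx":0,"ty":0,"tz":0,"spin":0},{"jaw":1,"tx":0,"ty":0,"tz":0,"spin":0}]' 20
python3 -c "
from h import *
s=st();print(cv2.Rodrigues(s['tool_rot'])[0].round(3))"
```

```text
clock: 7.48
position: [430.1, 151.7, 83.5]
tool_rot: [-2.248, -2.193, 0.004]
ft_force: [-1.1, 0.6, -0.5]
gripper_width: 30.1
grip_force: 0.0
clock: 7.65
position: [431.0, 151.9, 85.3]
tool_rot: [-2.25, -2.192, 0.002]
ft_force: [0.5, -0.6, 1.0]
gripper_width: 29.8
grip_force: 0.0
clock: 8.07
position: [431.6, 152.5, 86.6]
tool_rot: [-2.251, -2.191, -0.002]
ft_force: [-2.5, 0.5, 6.8]
gripper_width: 11.4
grip_force: 20.0
{'clock': 8.067, 'position': [431.632, 152.545, 86.594], 'tool_rot': [-2.251, -2.191, -0.002], 'q': [-0.61, 0.344, 0.231, 2.174, -0.132, 0.635, -0.314], 'ft_force': [-2.513, 0.461, 6.84], 'gripper_width': 11.373, 'grip_force': 20.005}
[[ 0.027  1.     0.001]
 [ 1.    -0.027  0.001]
 [ 0.001  0.001 -1.   ]]
```

Run:
```python
import numpy as np
n=40;s=np.arange(n+1);w=np.minimum(1,np.minimum((s[1:])/6,(n+1-s[1:])/8));f=np.r_[0,np.cumsum(w)];f=f/f[-1]*1.82
X=180-180*np.cos(f)-6*np.sin(f);Z=180*np.sin(f)-6*np.cos(f)+6
x=np.diff(np.round(X/50,2));z=-np.diff(np.round(Z/50,2))
for i in range(0,n,5): print("phi",f[i+5].round(3),"pos",(431.6+X[i+5]).round(1),(86.6+Z[i+5]).round(1),[(a,b) for a,b in zip(x[i:i+5].round(2).tolist(),z[i:i+5].round(2).tolist())])
```

```text
phi 0.134 pos 432.4 110.7 [(-0.0, -0.03), (0.0, -0.07), (0.0, -0.09), (0.0, -0.13), (0.02, -0.16)]
phi 0.401 pos 443.6 157.4 [(0.02, -0.19), (0.04, -0.19), (0.04, -0.19), (0.05, -0.18), (0.07, -0.19)]
phi 0.669 pos 466.7 199.5 [(0.07, -0.17), (0.09, -0.18), (0.09, -0.17), (0.1, -0.16), (0.11, -0.16)]
phi 0.937 pos 500.1 234.1 [(0.12, -0.15), (0.13, -0.15), (0.13, -0.13), (0.14, -0.14), (0.15, -0.12)]
phi 1.204 pos 541.5 258.5 [(0.16, -0.11), (0.16, -0.11), (0.16, -0.1), (0.17, -0.09), (0.18, -0.08)]
phi 1.472 pos 587.9 271.1 [(0.18, -0.07), (0.18, -0.06), (0.19, -0.05), (0.19, -0.04), (0.19, -0.03)]
phi 1.72 pos 632.4 271.5 [(0.19, -0.02), (0.19, -0.01), (0.19, -0.0), (0.17, 0.01), (0.15, 0.01)]
phi 1.82 pos 650.2 268.5 [(0.11, 0.02), (0.1, 0.01), (0.07, 0.02), (0.05, 0.01), (0.02, -0.0)]
```

```bash
python3 -m inch '[{"jaw":1,"tx":0,"ty":0,"tz":-0.03,"spin":0},{"jaw":1,"tx":0,"ty":0,"tz":-0.07,"spin":0},{"jaw":1,"tx":0,"ty":0,"tz":-0.09,"spin":0},{"jaw":1,"tx":0,"ty":0,"tz":-0.13,"spin":0},{"jaw":1,"tx":0,"ty":0.02,"tz":-0.16,"spin":0}]'
python3 -m inch '[{"jaw":1,"tx":0,"ty":0.02,"tz":-0.19,"spin":0},{"jaw":1,"tx":0,"ty":0.04,"tz":-0.19,"spin":0},{"jaw":1,"tx":0,"ty":0.04,"tz":-0.19,"spin":0},{"jaw":1,"tx":0,"ty":0.05,"tz":-0.18,"spin":0},{"jaw":1,"tx":0,"ty":0.07,"tz":-0.19,"spin":0}]'
```

```text
clock: 8.48
position: [432.3, 152.4, 110.1]
tool_rot: [-2.251, -2.191, 0.0]
ft_force: [1.0, 2.8, -4.5]
gripper_width: 10.9
grip_force: 20.0
clock: 8.9
position: [442.7, 152.0, 157.5]
tool_rot: [-2.251, -2.19, 0.001]
ft_force: [-1.6, 4.0, -3.7]
gripper_width: 11.1
grip_force: 20.0
```

```bash
python3 -m inch '[{"jaw":1,"tx":0,"ty":0.07,"tz":-0.17,"spin":0},{"jaw":1,"tx":0,"ty":0.09,"tz":-0.18,"spin":0},{"jaw":1,"tx":0,"ty":0.09,"tz":-0.17,"spin":0},{"jaw":1,"tx":0,"ty":0.1,"tz":-0.16,"spin":0},{"jaw":1,"tx":0,"ty":0.11,"tz":-0.16,"spin":0}]'
python3 -m inch '[{"jaw":1,"tx":0,"ty":0.12,"tz":-0.15,"spin":0},{"jaw":1,"tx":0,"ty":0.13,"tz":-0.15,"spin":0},{"jaw":1,"tx":0,"ty":0.13,"tz":-0.13,"spin":0},{"jaw":1,"tx":0,"ty":0.14,"tz":-0.14,"spin":0},{"jaw":1,"tx":0,"ty":0.15,"tz":-0.12,"spin":0}]'
python3 -m inch '[{"jaw":1,"tx":0,"ty":0.16,"tz":-0.11,"spin":0},{"jaw":1,"tx":0,"ty":0.16,"tz":-0.11,"spin":0},{"jaw":1,"tx":0,"ty":0.16,"tz":-0.1,"spin":0},{"jaw":1,"tx":0,"ty":0.17,"tz":-0.09,"spin":0},{"jaw":1,"tx":0,"ty":0.18,"tz":-0.08,"spin":0}]'
```

```text
clock: 9.32
position: [463.6, 151.2, 198.9]
tool_rot: [-2.248, -2.188, 0.008]
ft_force: [-8.6, 3.6, 1.4]
gripper_width: 11.3
grip_force: 20.0
clock: 9.73
position: [494.9, 150.1, 234.2]
tool_rot: [-2.245, -2.186, 0.014]
ft_force: [-17.5, 0.9, 14.6]
gripper_width: 11.4
grip_force: 20.0
clock: 10.15
position: [540.6, 148.6, 260.7]
tool_rot: [-2.251, -2.19, 0.002]
ft_force: [-8.8, -0.1, 11.5]
gripper_width: 11.0
grip_force: 20.0
```

Run:
```python
from h import *
st();p,d=get_image("scene");cv2.imwrite("pics/s3.png",cv2.resize(p[120:400,170:470,::-1],None,fx=2.1,fy=2.1))
```

```text
{'clock': 10.15, 'position': [540.57, 148.553, 260.747], 'tool_rot': [-2.251, -2.19, 0.002], 'q': [-0.573, 0.271, 0.298, 1.79, -0.09, 1.095, -0.271], 'ft_force': [-8.753, -0.115, 11.525], 'gripper_width': 10.967, 'grip_force': 19.995}
```

View pics/s3.png

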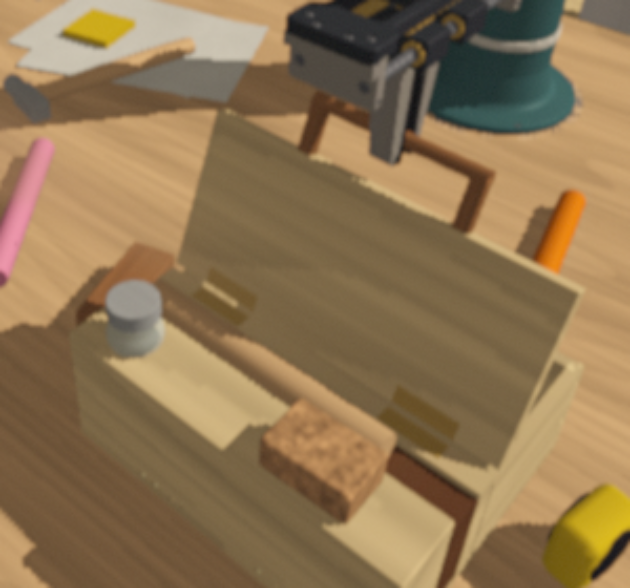

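The crop shows the lid well open and the bar between the fingers at about (400,140). The dowel is still in the groove at (280,365), and the cork block and cap haven't moved. The force points outward, so I'll raise the path slightly as I continue.

```bash
python3 -m inch '[{"jaw":1,"tx":0,"ty":0.17,"tz":-0.09,"spin":0},{"jaw":1,"tx":0,"ty":0.18,"tz":-0.08,"spin":0},{"jaw":1,"tx":0,"ty":0.18,"tz":-0.06,"spin":0},{"jaw":1,"tx":0,"ty":0.18,"tz":-0.05,"spin":0},{"jaw":1,"tx":0,"ty":0.18,"tz":-0.03,"spin":0}]'
python3 -m inch '[{"jaw":1,"tx":0,"ty":0.18,"tz":-0.02,"spin":0},{"jaw":1,"tx":0,"ty":0.18,"tz":-0.01,"spin":0},{"jaw":1,"tx":0,"ty":0.17,"tz":0,"spin":0},{"jaw":1,"tx":0,"ty":0.15,"tz":0.01,"spin":0},{"jaw":1,"tx":0,"ty":0.13,"tz":0.01,"spin":0}]'
```

```text
clock: 10.62
position: [586.9, 146.8, 274.1]
tool_rot: [2.252, 2.189, -0.0]
ft_force: [-2.2, -1.7, 3.4]
gripper_width: 11.5
grip_force: 20.0
clock: 11.03
position: [627.8, 145.5, 273.7]
tool_rot: [2.252, 2.188, -0.0]
ft_force: [-0.6, -4.5, 3.0]
gripper_width: 11.4
grip_force: 20.0
```

```bash
python3 -m inch '[{"jaw":1,"tx":0,"ty":0.12,"tz":0.02,"spin":0},{"jaw":1,"tx":0,"ty":0.12,"tz":0.02,"spin":0},{"jaw":1,"tx":0,"ty":0.09,"tz":0.01,"spin":0},{"jaw":1,"tx":0,"ty":0.07,"tz":0.01,"spin":0},{"jaw":1,"tx":0,"ty":0.04,"tz":0,"spin":0}]'
python3 -m inch '[{"jaw":1,"tx":0,"ty":0,"tz":0,"spin":0},{"jaw":1,"tx":0,"ty":0,"tz":0,"spin":0},{"jaw":1,"tx":0,"ty":0,"tz":0,"spin":0}]'
python3 - <<'E'
from h import *
s=st();p,d=get_image("scene");cv2.imwrite("pics/s4.png",cv2.resize(p[60:400,170:470,::-1],None,fx=1.75,fy=1.75))
W=pts("scene",d);pp,dd=get_image("top");V=pts("top",dd)
c=np.array([np.cos(-.027),np.sin(-.027)])  # case x axis
# lid panel's back face from scene depth, case frame about hinge
for n,A in(("scene",W),("top",V)):
    q=A[...,:2]-[611.7,147];X=q@c;Y=q@np.array([-c[1],c[0]]);Z=A[...,2]-110
    for lo,hi in((-130,-60),(60,130)):
        m=(X>-40)&(X<60)&(Z>35)&(Z<125)&(Y>lo)&(Y<hi)&(np.abs(X-Z*.25)<25)
        if m.sum()>30:
            k=np.polyfit(Z[m],X[m],1);print(n,lo,m.sum(),"lean",k.round(3),"phi",np.pi/2+np.arctan(k[0]))
E
```

```text
clock: 11.45
position: [648.8, 144.7, 269.9]
tool_rot: [2.252, 2.189, -0.003]
ft_force: [-0.5, -5.9, 1.2]
gripper_width: 11.1
grip_force: 20.0
clock: 11.7
position: [648.6, 144.8, 269.9]
tool_rot: [2.252, 2.189, -0.003]
ft_force: [-0.0, -4.8, 1.1]
gripper_width: 10.9
grip_force: 20.0
{'clock': 11.7, 'position': [648.61, 144.752, 269.918], 'tool_rot': [2.252, 2.189, -0.003], 'q': [-0.493, 0.452, 0.314, 1.521, -0.144, 1.192, -0.184], 'ft_force': [-0.045, -4.8, 1.145], 'gripper_width': 10.94, 'grip_force': 20.015}
scene -130 1036 lean [ 0.24  -0.679] phi 1.8065993638965563
scene 60 1722 lean [0.209 3.256] phi 1.7767117894788205
top -130 394 lean [  0.215 -13.237] phi 1.7823553885657724
```

View pics/s4.png

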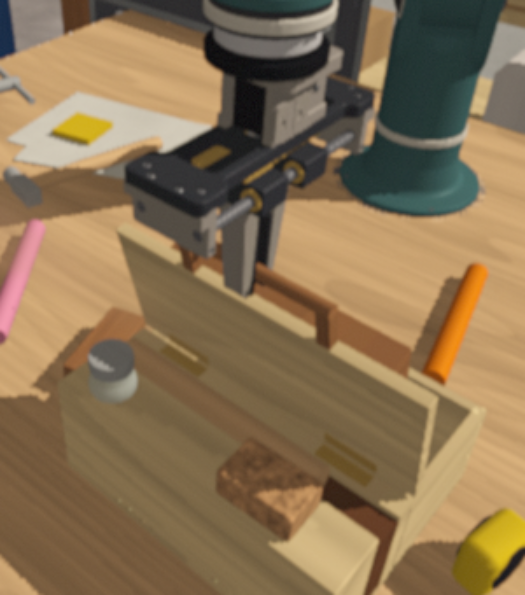

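The lid leans slightly past upright and the bar is held at about (250,270). The dowel is in the groove behind the cork block, and the loose items haven't moved. The angle is about 1.81 rad by bar position and 1.78–1.81 by depth, so I'll nudge it 2 mm.

```bash
python3 -m inch '[{"jaw":1,"tx":-0.02,"ty":0.02,"tz":0,"spin":0},{"jaw":1,"tx":0,"ty":0.02,"tz":0.01,"spin":0},{"jaw":1,"tx":0,"ty":0,"tz":0,"spin":0},{"jaw":1,"tx":0,"ty":0,"tz":0,"spin":0},{"jaw":1,"tx":0,"ty":0,"tz":0,"spin":0}]'
python3 -m inch '[{"jaw":1,"tx":0,"ty":0,"tz":0,"spin":0},{"jaw":1,"tx":0,"ty":0,"tz":0,"spin":0},{"jaw":1,"tx":0,"ty":0,"tz":0,"spin":0},{"jaw":1,"tx":0,"ty":0,"tz":0,"spin":0},{"jaw":1,"tx":0,"ty":0,"tz":0,"spin":0}]'
python3 - <<'E'
from h import *
d=get_image("top")[1];W=pts("top",d);d2=get_image("scene")[1];V=pts("scene",d2)
c=np.array([np.cos(-.027),np.sin(-.027)])
for A in(W,V):
    q=A[...,:2]-[611.7,147];X=q@c;Y=q@np.array([-c[1],c[0]]);Z=A[...,2]
    m=(X>24)&(X<54)&(Z>122)&(Z<140)&(abs(Y)<120);print("dowel",m.sum(),X[m].mean() if m.any() else 0,np.percentile(Z[m],95) if m.any() else 0)
E
```

```text
clock: 12.22
position: [650.1, 144.7, 269.6]
tool_rot: [-2.252, -2.19, 0.002]
ft_force: [-0.6, -4.4, 0.0]
gripper_width: 11.4
grip_force: 20.0
clock: 12.63
position: [649.9, 144.7, 269.6]
tool_rot: [-2.252, -2.19, 0.002]
ft_force: [-1.1, -4.3, 0.4]
gripper_width: 11.3
grip_force: 20.0
dowel 0 0 0
dowel 1560 44.190620488993964 131.35002768833553
```

```bash
python3 -c "
from plant import *
print(sign_off())"
```

```text
the job is handed in; nothing more can be done
None
```

I rolled the dowel into the groove, and the arm now holds the lid by its bar at rest at about 1.82 rad, its balance point; the job was handed in at about 12.7 s.

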